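# Fetch the bridge blank from under the cauls

### The arm

A 6-joint arm with a two-finger parallel gripper is mounted at the origin on a cart in front of the work surface, level with it; the furniture and walls round the work are solid. World frame = base frame: x ahead of the robot, y to its left, z up, the work surface at z = 0. Lengths are in mm, angles in rad, forces in N, time in s.
With the tool pointing down it reaches from about 325 to 850 mm from the base axis. Payload 4.4 kg.
Tool frame: the origin (TCP) lies on the centre line of the jaws, within the pads' length; the fingertips stand 22 mm ahead of it and the grasp point (between the pads) lies 3 mm ahead of it (nose_length is the distance from the TCP to the fingertips, in mm); z points along the fingers, y is the line along which they close (so a half turn about z gives the same grasp; the last joint's range is limited). The gripper opens to 94 mm and grips with 3 to 60 N. Pads are 16 mm wide; open, the fingers measure 119 mm over their backs; the gripper's body (75 mm by 177 mm) begins 78 mm behind the grasp point.
Start: joints at [1.002, 0.207, 1.542, -0, 1.393, -0.15], TCP at [233.842, 525.305, 227.447] pointing down, gripper open.
Joint ranges: [-2.73, 2.73], [-0.86, 2.22], [0.23, 2.46], [-1.11, 4.25], [0.08, 2.63], [-2.82, 2.82]. Speed limits (rad/s): [2.79, 2.79, 3.14, 3.14, 3.14, 3.14].

### API

Orientations are given as [roll, pitch, yaw] about the fixed x, y, z axes, in that order (R = Rz(yaw) Ry(pitch) Rx(roll)).
In Python, from bench import * gives the robot as it stands. The module is installed in compiled form; this text tells all that it offers.
- The arm moves only by the tool jog_arm, never from a script. Its arguments are lists of equal length, an entry for each row: "rotation": the turn, a rotation vector about the tool's x, y, z as a fraction of full scale, a list of three; "linear": the shift along the tool's x, y, z as a fraction of full scale, a list of three; "claw": the opening, from -1 (shut) to 1 (fully open), so that 0 is half open. In form: {"rotation": [[ax, ay, az], ...], "linear": [[x, y, z], ...], "claw": [claw, ...]}. A call has 1 to 10 rows; each row shifts and turns the commanded pose from where the row before left it, along the tool's axes as they then stand; what a row does not reach is not made up. Full scale, the value 1, is 0.03 m for a shift and 6 degrees for a turn. A row lasts 1/12 s, in which the tool goes at most 41.7 mm and 7.16 degrees, less where a joint would pass 70% of its speed; a pose out of reach is approached as far as the arm can. A call with a number of a shift or a turn outside -1 to 1 is refused whole. A call with a gripper value outside its range is refused whole. The fingers move at their own pace and stop on an object; "force" is the grip in N (left out, the last holds). Time passes only in rows, so rows that do not move let the fingers close. It gives the time, the measured TCP pose, the force, the opening and the grip force at its end, in the units of the state.
- get_state(): the state, without advancing time (a new reading comes with each control period).
- camera(name): name is "side" or "top" or "wrist"; returns (picture, depth): 400x640x3 uint8, blue, green, red; 400x640 float32, mm along the optical axis (not along the pixel's ray), 0 where there is no reading.
- camera_model(name): a dict with "K" (3x3 intrinsics, pixels), "R" (3x3) and "t" (3): a world point X has camera coordinates R X + t; the wrist camera has in their place "hand_eye" (4x4, takes a point from camera to tool coordinates, whose origin is the TCP and whose axes are the flange's). Camera axes: x right, y down, z forward; pixel columns grow to the right and rows downward; lengths in mm; the calibration is good to about 2 mm. A picture is of the moment at which its call begins: read the wrist's pose just before it. camera_model takes no time and is no camera call.
- job_done(): hands the job in; it is judged then, once.
The state is a dict: "clock": time; "qpos": joint angles; "joint_velocities": joint speeds; "effort": joint torques, N m; "ee_pos": TCP position; "ee_rot": TCP orientation; "force": force on the tool from outside, world axes, zero at the start; "ft_torque": the same for the moment, N m; "gripper_width": finger opening in mm; "grasp_force": force on a finger pad.
Only numpy, scipy, OpenCV 4.12 (cv2) and the standard library are available. Lean on these libraries where they do the work, as an engineer would, in place of code of your own. Each camera call takes 0.05 s, during which the arm holds its last target. There are 200 camera calls.

### The job

The rosewood bridge blank lies in the stock cradle, shut in by two clamping cauls laid across over it. Lay both cauls side by side, flat on the square side board, then lift out the blank and lay it centred along the cork strip of the gluing board; then put each caul back across the cradle in the place where it lay at the start, and let go of everything. Leave the jar, the marking gauge and the tack hammer alone.

Things in the scene. Friction and masses are not known exactly. Their poses are not given: they have to be found in the camera images.
- caul_long: The long caul: a plain light maple bar, 32 x 170 x 20 mm (x, y, z), 70 g. Origin at the centre of its underside, y along its length, z up. At the start it lies across the cradle (its y along the cradle's x, within a few degrees) on either pair of bearer blocks, underside 36 mm above the bench. Pinch it across its 32 mm at mid-length from above.
- caul_short: The short caul: a plain light pine bar, shorter and thicker than the other, 30 x 140 x 24 mm (x, y, z), 50 g. Origin at the centre of its underside, y along its length, z up. At the start it lies in the same way on the other pair of bearer blocks, parallel to the long caul, about 110 mm from it centre to centre.
- bridge_blank: The bridge blank: a slender dark rosewood piece, tapering a little to both ends, 36 x 180 x 10 mm (x, y, z), 60 g. Origin at the centre of its underside, y along its length, z up. At the start it lies on the cradle's base along the cradle's y, underside 10 mm above the bench; the cauls pass 16 mm above its top, its middle shows between them. Pinch it across its width at mid-length.
- stock_cradle: The stock cradle, fixed; plywood base 170 x 210 x 10 mm (x, y, z) with four cork-topped bearer blocks centred at x = +-60, y = +-55 mm, each 32 x 46 mm (x, y), tops 36 mm above the bench. A caul lies along x on the two blocks at y = +55 or at y = -55 mm (within 5 mm). Clear between blocks: 88 mm along x, 64 mm along y. Origin: centre of the underside, on the bench; z up.
- side_board: The side board, fixed: a bare dark wooden square 190 x 190 x 12 mm with one small brass dot at a corner. Origin at the centre of its underside, on the bench; z up; its top is 12 mm above the bench. It stands left or right of the cradle, the gluing board on the other side.
- gluing_board: The gluing board, fixed: a long light wood board 110 x 240 x 12 mm (x, y, z) with a cork strip 50 x 190 mm along its middle (along y), whose top is 16 mm above the bench, and a dark cleat 12 mm wide and 20 mm high over the bench at each end (y = +-113 mm). Origin at the centre of its underside, on the bench; z up.
- jar: Bystander: a glass jar with some shellac in it, 66 mm across, 86 mm high, standing beyond the cradle to the right. Origin at the centre of its underside. Must not be shoved.
- gauge: Bystander: a wooden marking gauge, 55 x 190 x 69 mm (x, y, z), its beam along its y, lying beyond the cradle to the left. Origin at the centre of its footprint. Must not be shoved.
- tack_hammer: Bystander: a small tack hammer, 127 x 89 x 24 mm (x, y, z), lying on the robot's side of the cradle, to the right. Origin at the centre of its footprint. Must not be shoved.
There are look-alikes about, which are no part of the job. What is shaped like the caul_short but pink is not meant.

How it is judged (in metres and radians):
On the way, in this order (a step that is already met when the one before it is completed fails the run):
1. both cauls lie flat on the side board, released (x of caul_long in the frame of side_board between -0.085 and 0.085 m and y of caul_long in the frame of side_board between -0.085 and 0.085 m and z of caul_long in the frame of side_board between 0.007 and 0.017 m and angle between each of caul_long, caul_short's own z axis and vertical below 0.1 rad and x of caul_short in the frame of side_board between -0.085 and 0.085 m and y of caul_short in the frame of side_board between -0.085 and 0.085 m and z of caul_short in the frame of side_board between 0.007 and 0.017 m and contact force between each of caul_long, caul_short and the fingers below 0.1 N), for 0.2 s.
2. the blank lies centred along the gluing board's cork strip, released, both cauls still on the side board (x of bridge_blank in the frame of gluing_board between -0.012 and 0.012 m and y of bridge_blank in the frame of gluing_board between -0.012 and 0.012 m and z of bridge_blank in the frame of gluing_board between 0.012 and 0.02 m and angle between the y axis of bridge_blank and the y axis of gluing_board, either way round below 0.12 rad and angle between bridge_blank's own z axis and vertical below 0.08 rad and x of caul_long in the frame of side_board between -0.085 and 0.085 m and y of caul_long in the frame of side_board between -0.085 and 0.085 m and z of caul_long in the frame of side_board between 0.007 and 0.017 m and angle between each of caul_long, caul_short's own z axis and vertical below 0.1 rad and x of caul_short in the frame of side_board between -0.085 and 0.085 m and y of caul_short in the frame of side_board between -0.085 and 0.085 m and z of caul_short in the frame of side_board between 0.007 and 0.017 m and contact force between bridge_blank and the fingers below 0.1 N), for 0.2 s.
At the end, for the whole second after the job is handed in: The blank lies flat on the gluing board's cork strip, centred within 12 mm each way and along it within 0.12 rad; each caul lies across the cradle within 14 mm of where its own centre was at the start, along the cradle's x within 0.14 rad; all released and at rest (x of bridge_blank in the frame of gluing_board between -0.012 and 0.012 m and y of bridge_blank in the frame of gluing_board between -0.012 and 0.012 m and z of bridge_blank in the frame of gluing_board between 0.012 and 0.02 m and angle between the y axis of bridge_blank and the y axis of gluing_board, either way round below 0.12 rad and angle between each of bridge_blank, caul_long, caul_short's own z axis and vertical below 0.08 rad and distance of each of caul_long, caul_short from where it was at the start of the episode below 0.014 m and angle between the y axis of each of caul_long, caul_short and the x axis of stock_cradle, either way round below 0.14 rad and linear speed of each of caul_long, caul_short, bridge_blank below 0.02 m/s and angular speed of each of caul_long, caul_short, bridge_blank below 0.1 rad/s and contact force between each of caul_long, caul_short, bridge_blank and the fingers below 0.1 N); the robot touches nothing.
It fails at once if the jar is shoved or knocked over (distance of jar from where it was at the start of the episode above 0.02 m or angle between jar's own z axis and vertical above 0.3 rad).
It fails at once if the marking gauge is shoved or knocked over (distance of gauge from where it was at the start of the episode above 0.02 m or angle between gauge's own z axis and vertical above 0.3 rad).
It fails at once if the tack hammer is shoved or knocked over (distance of tack_hammer from where it was at the start of the episode above 0.02 m or angle between tack_hammer's own z axis and vertical above 0.3 rad).
It also fails if it takes over 125 s, if anything falls off the work surface, if the arm or the gripper's body presses on something with over 40 N, if the wrist force passes 120 N, or if a joint passes its speed limit or range.

## Working session

There is one attempt and no reset: what is moved stays moved. The work goes in short steps, Python scripts to look and compute and a tool call to move; the robot and the scene stay as the last step left them, time stands still between calls to the robot, and variables do not carry over. Pictures are saved under pics/ and viewed, at most 16 in all, crops included, and the job is handed in when it is done.

Besides the shell and the picture viewer there is one more tool, called as name(argument=value, ...) on one line, values as JSON. jog_arm: Moves the arm, as the interface text tells. Shift numbers are shares of 0.03 m and turn numbers shares of 6 degrees, none past 1 either way. Its arguments: {"type":"object","properties":{"rotation":{"type":"array","items":{"type":"array","items":{"type":"number","minimum":-1,"maximum":1}}},"linear":{"type":"array","items":{"type":"array","items":{"type":"number","minimum":-1,"maximum":1}}},"claw":{"type":"array","items":{"type":"number"}},"force":{"type":"number"}},"required":["rotation","linear","claw"]}

```bash
mkdir -p pics; python3 - <<'E'
from bench import *
import cv2
s=get_state();print(s['ee_pos'],s['ee_rot'],s['gripper_width'],s['clock'])
for n in("top","side"):
    p,d=camera(n);cv2.imwrite(f"pics/{n}0.png",p)
    import numpy as np
    np.save(f"{n}0.npy",d)
    m=camera_model(n);print(n,m['K'],m['R'],m['t'])
print(camera_model("wrist"))
E
```

```text
[233.4217361  524.65030763 226.29258092] [-3.13932486e+00 -3.40177010e-04  2.72281691e+00] 94.01316393236819 0.0
top [[428.55393828   0.         326.36476547]
 [  0.         428.55393828 197.62281096]
 [  0.           0.           1.        ]] [[-0.04167645 -0.99913021 -0.00137667]
 [-0.97701597  0.04104222 -0.20917777]
 [ 0.20905233 -0.00737275 -0.97787666]] [  13.86423158  524.19720316 1066.60290339]
side [[400.46677309   0.         325.52147862]
 [  0.         400.46677309 199.4227558 ]
 [  0.           0.           1.        ]] [[ 0.97700237 -0.21188592  0.0238897 ]
 [-0.09154853 -0.51801605 -0.85045766]
 [ 0.19257525  0.82871209 -0.52550076]] [-542.70379615  105.53431468 1213.0035014 ]
{'K': array([[343.49432304,   0.        , 318.17971547],
       [  0.        , 343.49432304, 194.86548044],
       [  0.        ,   0.        ,   1.        ]]), 'hand_eye': array([[ 2.55419487e-04, -9.68735979e-01, -2.48093808e-01,
         7.09330372e+01],
       [ 9.99999844e-01,  1.24405953e-04,  5.43757724e-04,
         1.37162527e+00],
       [-4.95893324e-04, -2.48093909e-01,  9.68735860e-01,
        -1.55964805e+02],
       [ 0.00000000e+00,  0.00000000e+00,  0.00000000e+00,
         1.00000000e+00]])}
```

View pics/top0.png

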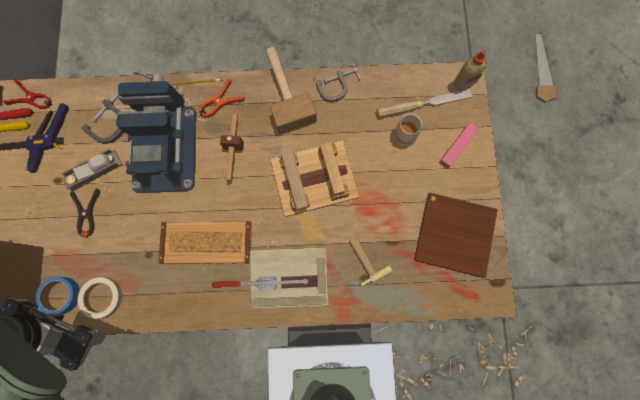

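View pics/side0.png

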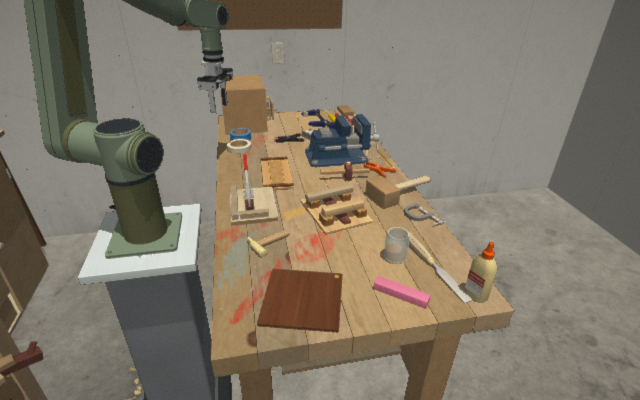

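Top view: cauls on the cradle at (293,178), which looks longer, and (331,170). The blank shows dark between them at (312,178). The side board is at (456,235) with its brass dot at (433,198), and the gluing board is at (205,242).
- **Caul look-alikes:** pink bar (459,145), not meant.
- **Blank look-alikes:** the dark chisel-side piece in the tray (310,282).
- **Gluing board and cradle look-alikes:** the tray at (288,277).

I choose the bars on the cradle and the blank beneath them.

```bash
cat > h.py <<'E'
from bench import *
import cv2, numpy as np
from scipy.spatial.transform import Rotation as Ro
def cam(n,s=None):
    m=camera_model(n);K=m['K']
    if n=='wrist':
        s=s or get_state()
        T=np.eye(4);T[:3,:3]=Ro.from_euler('xyz',s['ee_rot']).as_matrix();T[:3,3]=s['ee_pos']
        C=T@m['hand_eye']
        return K,C[:3,:3],C[:3,3]
    return K,m['R'].T,-m['R'].T@m['t']
def cloud(c,d):
    K,R,o=c;v,u=np.mgrid[:d.shape[0],:d.shape[1]]
    P=np.stack([(u-K[0,2])/K[0,0]*d,(v-K[1,2])/K[1,1]*d,d],-1)
    return P@R.T+o
def ray(c,uv,z):
    K,R,o=c;uv=np.atleast_2d(np.asarray(uv,float))
    r=np.c_[(uv-K[:2,2])/K[0,0],np.ones(len(uv))]@R.T
    return o+r*((z-o[2])/r[:,2])[:,None]
def rects(mask,c,z,amin=100):
    out=[]
    for k in cv2.findContours(mask.astype(np.uint8),cv2.RETR_EXTERNAL,cv2.CHAIN_APPROX_NONE)[0]:
        if cv2.contourArea(k)<amin: continue
        X=ray(c,k[:,0,:],z)[:,:2].astype(np.float32)
        (cx,cy),(w,h),a=cv2.minAreaRect(X)
        if w<h: w,h,a=h,w,a+90
        a=(a+90)%180-90
        out.append((round(cx,1),round(cy,1),round(w,1),round(h,1),round(a,1),k[:,0].mean(0).round()))
    return out
E
python3 - <<'E'
from h import *
p=cv2.imread('pics/top0.png');d=np.load('top0.npy');c=cam('top');P=cloud(c,d);z=P[...,2]
roi=np.zeros(z.shape,bool);roi[140:215,265:360]=1
print('cauls',rects(roi&(z>46)&(z<75),c,58,60))
print('cradle',rects(roi&(z>5),c,10,60))
h=cv2.cvtColor(p,cv2.COLOR_BGR2HSV)
for n,(x0,x1,y0,y1),zz in(('side',(405,510,185,285),12),('glue',(150,260,210,275),12)):
    r=np.zeros(z.shape,bool);r[y0:y1,x0:x1]=1
    print(n,rects(r&(z>6),c,zz), np.median(z[r]))
print('bench z',np.median(z[220:235,330:370]),'hsv',h[235,456],h[242,205],h[178,312],h[220,205],h[160,292])
cv2.imwrite('pics/crop0.png',cv2.resize(p[130:300,140:370],None,fx=3.4,fy=3.4,interpolation=2))
r=z[265:315,240:340];print('tray',r.max())
E
```

```text
cauls [(582.3, 75.8, 170.7, 31.7, 13.7, array([294., 178.])), (604.1, -26.7, 142.9, 30.9, 13.0, array([332., 168.]))]
cradle [(599.8, 24.1, 215.4, 190.5, -78.8, array([313., 177.]))]
side [(420.7, -351.3, 193.9, 192.6, 74.1, array([456., 235.]))] 5.135089504188727
glue [(411.6, 307.8, 267.6, 140.7, 87.9, array([212., 245.]))] 11.000783602545198
bench z 0.7671966509483354 hsv [ 11 168 103] [ 16 144 174] [  8 133  96] [ 15 108 165] [ 17  94 171]
tray 1152.6755753037407
```

View pics/crop0.png

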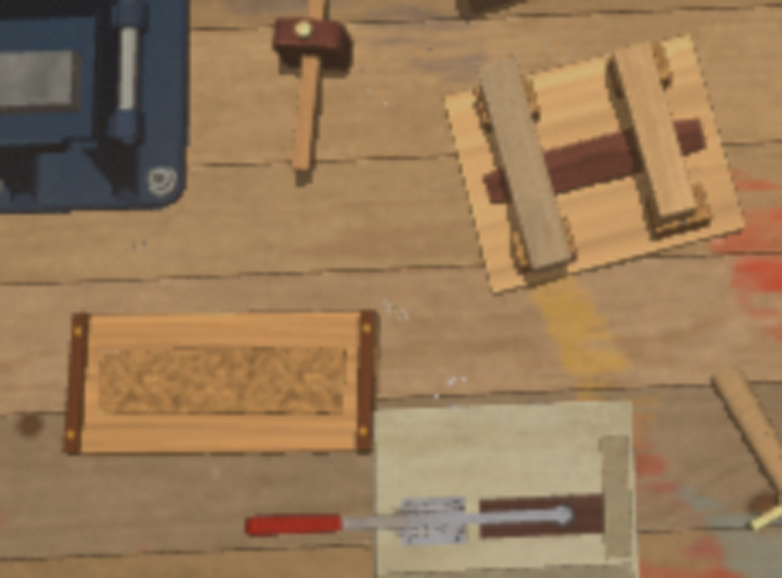

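The left bar (294,178) measures 171x32 mm, so it is the long caul. The right one (332,168) measures 143x31 mm, so it is the short one. The crop shows the blank dark between and under them. The gluing board's cork strip is at crop (222,380). I'll fly over the gluing board and then the cradle for closer looks.

```bash
cat >> h.py <<'E'
def plan(x,y,z,yaw,n=None,s=None):
    "rows to reach the target: prints tool-frame jogs along a straight line, yaw in degrees"
    s=s or get_state();p=np.array(s['ee_pos']);y0=np.degrees(s['ee_rot'][2]);dy=(yaw-y0+180)%360-180
    D=np.array([x,y,z])-p
    n=n or int(max(np.ceil(np.linalg.norm(D)/28),np.ceil(abs(dy)/5.9),1))
    print('from',p.round(1),round(y0,2),'D',D.round(1),'dyaw',round(dy,2),'n',n,'rot z',round(-dy/n/6,3))
    L=[]
    for i in range(n):
        a=np.radians(y0+dy*i/n);c,q=np.cos(a),np.sin(a);d=D/n/30
        L.append([round(c*d[0]+q*d[1],3),round(q*d[0]-c*d[1],3),round(-d[2],3)])
    print(L)
def look(name,tag):
    s=get_state();p,d=camera(name);cv2.imwrite(f'pics/{tag}.png',p)
    return p,d,cam(name,s) if name=='wrist' else cam(name)
E
python3 -c "
from h import *
plan(412,315,230,193.4)
s=get_state();s['ee_pos']=[412,315,230];s['ee_rot']=[0,0,np.radians(193.4)];plan(594,24,230,193.4,s=s)"
```

```text
from [233.5 524.7 226.4] 156.0 D [ 178.5 -209.7    3.6] dyaw 37.4 n 10 rot z -0.623
[[np.float64(-0.828), np.float64(-0.397), np.float64(-0.012)], [np.float64(-0.8), np.float64(-0.45), np.float64(-0.012)], [np.float64(-0.769), np.float64(-0.501), np.float64(-0.012)], [np.float64(-0.735), np.float64(-0.55), np.float64(-0.012)], [np.float64(-0.698), np.float64(-0.597), np.float64(-0.012)], [np.float64(-0.657), np.float64(-0.641), np.float64(-0.012)], [np.float64(-0.614), np.float64(-0.683), np.float64(-0.012)], [np.float64(-0.568), np.float64(-0.721), np.float64(-0.012)], [np.float64(-0.52), np.float64(-0.757), np.float64(-0.012)], [np.float64(-0.469), np.float64(-0.789), np.float64(-0.012)]]
from [412 315 230] 193.4 D [ 182 -291    0] dyaw 0.0 n 13 rot z -0.0
[[np.float64(-0.281), np.float64(-0.834), np.float64(-0.0)], [np.float64(-0.281), np.float64(-0.834), np.float64(-0.0)], [np.float64(-0.281), np.float64(-0.834), np.float64(-0.0)], [np.float64(-0.281), np.float64(-0.834), np.float64(-0.0)], [np.float64(-0.281), np.float64(-0.834), np.float64(-0.0)], [np.float64(-0.281), np.float64(-0.834), np.float64(-0.0)], [np.float64(-0.281), np.float64(-0.834), np.float64(-0.0)], [np.float64(-0.281), np.float64(-0.834), np.float64(-0.0)], [np.float64(-0.281), np.float64(-0.834), np.float64(-0.0)], [np.float64(-0.281), np.float64(-0.834), np.float64(-0.0)], [np.float64(-0.281), np.float64(-0.834), np.float64(-0.0)], [np.float64(-0.281), np.float64(-0.834), np.float64(-0.0)], [np.float64(-0.281), np.float64(-0.834), np.float64(-0.0)]]
```

jog_arm(rotation=[[0,0,-0.62],[0,0,-0.62],[0,0,-0.62],[0,0,-0.62],[0,0,-0.62],[0,0,-0.62],[0,0,-0.62],[0,0,-0.62],[0,0,-0.62],[0,0,-0.62]], linear=[[-0.83,-0.4,0],[-0.8,-0.45,0],[-0.77,-0.5,0],[-0.73,-0.55,0],[-0.7,-0.6,0],[-0.66,-0.64,0],[-0.61,-0.68,0],[-0.57,-0.72,0],[-0.52,-0.76,0],[-0.47,-0.79,0]], claw=[1,1,1,1,1,1,1,1,1,1], force=20)

```text
clock: 0.93
ee_pos: [412.4, 313.9, 227.0]
ee_rot: [-3.141, -0.001, -2.908]
force: [0.3, 0.2, 0.3]
gripper_width: 94.2
grasp_force: 0.0
```

jog_arm(rotation=[[0,0,0],[0,0,0]], linear=[[0,0,0],[0,0,0]], claw=[1,1])

```text
clock: 1.1
ee_pos: [412.5, 314.2, 227.0]
ee_rot: [3.141, -0.001, -2.915]
force: [-0.5, 0.0, 0.0]
gripper_width: 94.0
grasp_force: 0.0
```

```bash
python3 - <<'E'
from h import *
p,d,c=look('wrist','w1');np.save('w1.npy',d);P=cloud(c,d);z=P[...,2]
print('bench',np.median(z[z<6]))
g=(abs(P[...,0]-412)<120)&(abs(P[...,1]-315)<160)
print(rects(g&(z>6)&(z<40),c,12,500),'strip',rects(g&(z>14)&(z<18.2),c,16,500))
hs=cv2.cvtColor(p,cv2.COLOR_BGR2HSV)
dark=g&(hs[...,2]<115)&(z>10)
print('cleats',rects(dark,c,20,100))
E
```

```text
bench -1.6075992675979478
[(400.9, 296.2, 292.9, 166.5, 88.2, array([284., 155.]))] strip [(427.8, 320.9, 188.7, 49.7, 88.2, array([317., 187.])), (357.9, 181.2, 86.2, 54.0, 0.2, array([204.,  99.]))]
cleats [(531.8, 344.6, 821.5, 340.5, -77.0, array([328., 295.])), (380.2, 232.5, 173.4, 118.0, 18.0, array([235.,  93.]))]
```

View pics/w1.png

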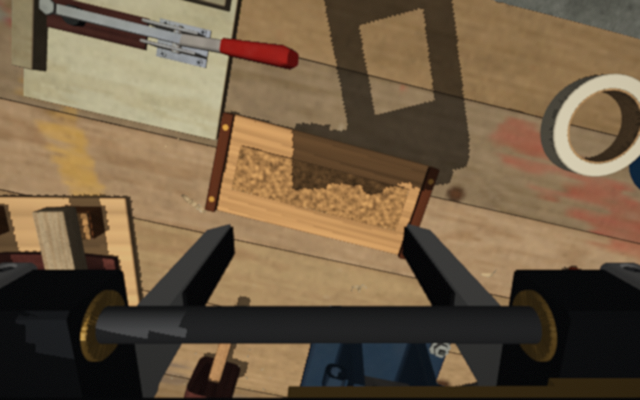

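The strip shows at (317,187), 189x50 mm, centre (428,321), axis 88.2°, which matches the sizes given.

jog_arm(rotation=[[0,0,0],[0,0,0],[0,0,0],[0,0,0],[0,0,0],[0,0,0],[0,0,0],[0,0,0],[0,0,0],[0,0,0]], linear=[[-0.41,-0.9,0],[-0.41,-0.9,0],[-0.41,-0.9,0],[-0.41,-0.9,0],[-0.41,-0.9,0],[-0.41,-0.9,0],[-0.41,-0.9,0],[-0.41,-0.9,0],[-0.41,-0.9,0],[-0.41,-0.9,0]], claw=[1,1,1,1,1,1,1,1,1,1])

```text
clock: 1.98
ee_pos: [593.7, 81.0, 227.1]
ee_rot: [3.141, -0.001, -2.91]
force: [0.1, -0.0, 0.1]
gripper_width: 93.8
grasp_force: 0.0
```

jog_arm(rotation=[[0,0,0],[0,0,0],[0,0,0],[0,0,0]], linear=[[-0.41,-0.9,0],[-0.41,-0.9,0],[0,0,0],[0,0,0]], claw=[1,1,1,1])

```text
clock: 2.32
ee_pos: [629.9, 33.9, 226.7]
ee_rot: [3.14, -0.001, -2.912]
force: [0.1, 0.5, 0.3]
gripper_width: 94.2
grasp_force: 0.0
```

```bash
python3 - <<'E'
from h import *
p,d,c=look('wrist','w2');np.save('w2.npy',d);P=cloud(c,d);z=P[...,2]
g=(abs(P[...,0]-594)<130)&(abs(P[...,1]-24)<130)
print(get_state()['ee_pos'])
print('all',rects(g&(z>46)&(z<75),c,58,300))
for lo,hi,zz in((49,55.5,56),(55.5,64,60)): print(rects(g&(z>lo)&(z<hi),c,zz,300))
print('cradle',rects(g&(z>4)&(z<80),c,10,500))
h=cv2.cvtColor(p,cv2.COLOR_BGR2HSV)
print('blank',rects(g&(z>14)&(z<24)&(h[...,2]<130),c,20,100))
E
```

```text
[629.2724053   34.78296355 226.78150101]
all [(605.9, -24.6, 138.0, 31.2, 13.0, array([262., 140.])), (585.0, 76.4, 166.7, 32.2, 13.7, array([372., 140.]))]
[(585.1, 76.8, 167.7, 32.2, 13.7, array([372., 140.]))]
[(605.8, -24.8, 137.2, 29.9, 13.0, array([262., 140.]))]
cradle [(601.4, 26.3, 208.1, 191.4, -77.5, array([319., 136.]))]
blank [(574.2, 104.1, 25.9, 11.1, 13.7, array([394., 139.])), (610.9, -56.2, 25.2, 15.7, 10.1, array([238., 138.])), (592.3, 24.8, 77.6, 35.2, -76.8, array([317., 138.]))]
```

View pics/w2.png

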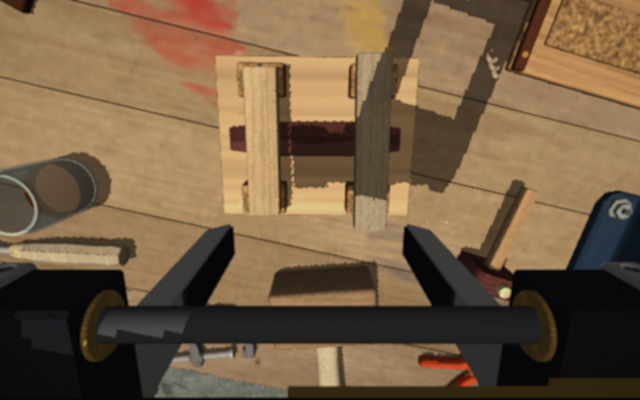

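Two bars show: the short caul at (262,140), 137x30 mm with its top at about 60, and the long caul at (372,140), 168x32 mm with its top at about 56. The blank is dark between them at (317,138). I'll take the long caul first.

```bash
cat >> h.py <<'E'
def go(x,y,z,yaw):
    "total jog in units, in the tool axes after the yaw"
    s=get_state();p=np.array(s['ee_pos']);dy=(yaw-np.degrees(s['ee_rot'][2])+180)%360-180
    D=np.array([x,y,z])-p;a=np.radians(yaw);c,q=np.cos(a),np.sin(a)
    print('at',p.round(1),'yaw',np.degrees(s['ee_rot'][2]).round(2),'rotz',round(-dy/6,2),'lin',[round(float(v)/30,2) for v in (c*D[0]+q*D[1],q*D[0]-c*D[1],-D[2])])
E
python3 -c "
from h import *
go(584.5,76.6,61,193.6)"
```

```text
at [629.3  34.8 226.8] yaw -166.77 rotz -0.06 lin [1.12, 1.71, 5.53]
```

jog_arm(rotation=[[0,0,-0.06],[0,0,0],[0,0,0],[0,0,0],[0,0,0],[0,0,0],[0,0,0],[0,0,0],[0,0,0],[0,0,0]], linear=[[0.56,0.85,0],[0.56,0.86,0],[0,0,0.8],[0,0,0.8],[0,0,0.8],[0,0,0.8],[0,0,0.8],[0,0,0.8],[0,0,0.4],[0,0,0.3]], claw=[1,1,0.7,0.6,0.6,0.6,0.6,0.6,0.6,0.6])

```text
clock: 3.2
ee_pos: [583.1, 77.3, 60.7]
ee_rot: [3.14, -0.003, -2.903]
force: [0.6, 0.5, 0.8]
gripper_width: 75.2
grasp_force: 0.0
```

jog_arm(rotation=[[0,0,0],[0,0,0]], linear=[[0,0,0.43],[0,0,0]], claw=[0.6,0.6])

```text
clock: 3.37
ee_pos: [583.7, 76.3, 47.8]
ee_rot: [3.141, -0.003, -2.904]
force: [0.1, 0.2, -0.1]
gripper_width: 75.0
grasp_force: 0.0
```

```bash
python3 -c "
from h import *
go(584.5,76.6,61,193.6)
p,d,c=look('wrist','w3')
p2,_,_=look('top','t3')
cv2.imwrite('pics/w3b.png',np.hstack([cv2.resize(p,(480,300)),cv2.resize(p2[130:225,250:400],(320,203))[:300] if 0 else cv2.resize(p2[120:240,240:368],(320,300))]))"
```

```text
at [583.7  76.3  47.8] yaw -166.39 rotz 0.0 lin [-0.03, 0.0, -0.44]
```

View pics/w3b.png

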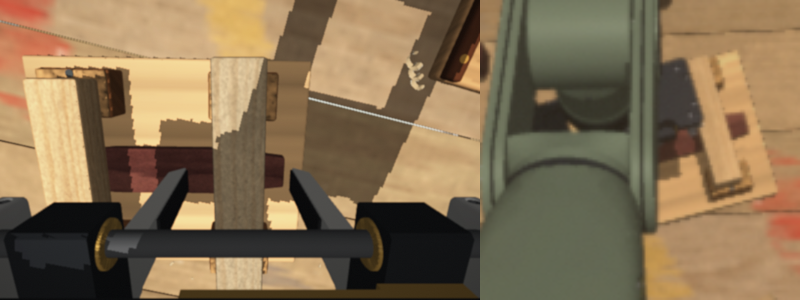

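Fingers straddle the long caul evenly; caul at (240,160) in the left panel. I went 13 mm too low without touching anything, so I raise that and pinch.

jog_arm(rotation=[[0,0,0],[0,0,0],[0,0,0],[0,0,0],[0,0,0],[0,0,0],[0,0,0],[0,0,0]], linear=[[0,0,-0.44],[0,0,0],[0,0,0],[0,0,0],[0,0,0],[0,0,0],[0,0,0],[0,0,0]], claw=[0.6,0.6,-0.6,-0.6,-0.6,-0.6,-0.6,-0.6])

```text
clock: 4.13
ee_pos: [585.0, 75.6, 62.5]
ee_rot: [3.141, -0.001, -2.905]
force: [-0.3, -0.3, -0.2]
gripper_width: 38.7
grasp_force: 0.0
```

```bash
python3 -c "
from h import *
s=get_state();print(s['gripper_width'],s['grasp_force'],s['ee_pos'],s['ee_rot'])
p=s['ee_pos'];go(p[0],p[1],150,193.6)"
```

```text
38.68593724725575 0.0 [584.96084141  75.56275786  62.47400303] [ 3.14144910e+00 -5.79399979e-04 -2.90484744e+00]
at [585.   75.6  62.5] yaw -166.44 rotz -0.01 lin [-0.0, 0.0, -2.92]
```

jog_arm(rotation=[[0,0,0],[0,0,0],[0,0,0],[0,0,0],[0,0,0]], linear=[[0,0,0],[0,0,0],[0,0,0],[0,0,0],[0,0,0]], claw=[-0.6,-0.6,-0.6,-0.6,-0.6], force=25)

```text
clock: 4.55
ee_pos: [585.1, 75.6, 62.6]
ee_rot: [3.142, -0.0, -2.905]
force: [-0.5, 0.3, -0.4]
gripper_width: 31.6
grasp_force: 25.0
```

jog_arm(rotation=[[0,0,0],[0,0,0],[0,0,0],[0,0,0.98],[0,0,0.98],[0,0,0.98],[0,0,0.98],[0,0,0.98],[0,0,0]], linear=[[0,0,-0.7],[0,0,-1],[0,0,-1],[0,0,-0.3],[0,0,0],[0,0,0],[0,0,0],[0,0,0],[0,0,0]], claw=[-0.6,-0.6,-0.6,-0.6,-0.6,-0.6,-0.6,-0.6,-0.6])

```text
clock: 5.3
ee_pos: [585.1, 75.6, 152.7]
ee_rot: [-3.142, -0.0, 2.864]
force: [0.6, 0.5, -1.2]
gripper_width: 31.8
grasp_force: 25.0
```

```bash
python3 -c "
from h import *
go(433.6,-306.1,39.5,164.1)"
```

```text
at [585.1  75.6 152.7] yaw 164.07 rotz -0.01 lin [1.37, -13.62, 3.77]
```

jog_arm(rotation=[[0,0,0],[0,0,0],[0,0,0],[0,0,0],[0,0,0],[0,0,0],[0,0,0],[0,0,0],[0,0,0],[0,0,0]], linear=[[0.1,-0.9,0],[0.1,-0.9,0],[0.1,-0.9,0],[0.1,-0.9,0],[0.1,-0.9,0],[0.1,-0.9,0],[0.1,-0.9,0],[0.1,-0.9,0],[0.1,-0.9,0],[0.1,-0.9,0]], claw=[-0.6,-0.6,-0.6,-0.6,-0.6,-0.6,-0.6,-0.6,-0.6,-0.6])

```text
clock: 6.13
ee_pos: [482.0, -177.1, 152.8]
ee_rot: [-3.141, 0.0, 2.868]
force: [-0.2, -0.2, -1.3]
gripper_width: 32.1
grasp_force: 25.0
```

jog_arm(rotation=[[0,0,0],[0,0,0],[0,0,0],[0,0,0],[0,0,0],[0,0,0],[0,0,0]], linear=[[0.1,-0.9,0],[0.1,-0.9,0],[0.1,-0.9,0],[0.1,-0.9,0],[0,-0.9,0],[0,0,0],[0,0,0]], claw=[-0.6,-0.6,-0.6,-0.6,-0.6,-0.6,-0.6])

```text
clock: 6.72
ee_pos: [433.9, -303.6, 152.8]
ee_rot: [3.141, 0.0, 2.864]
force: [-0.4, 0.0, 0.4]
gripper_width: 31.5
grasp_force: 25.0
```

```bash
python3 -c "
from h import *
go(433.6,-306.1,39.5,164.1)
p,d,c=look('wrist','w4')"
```

```text
at [ 433.9 -303.6  152.8] yaw 164.12 rotz 0.0 lin [-0.01, -0.08, 3.78]
```

View pics/w4.png

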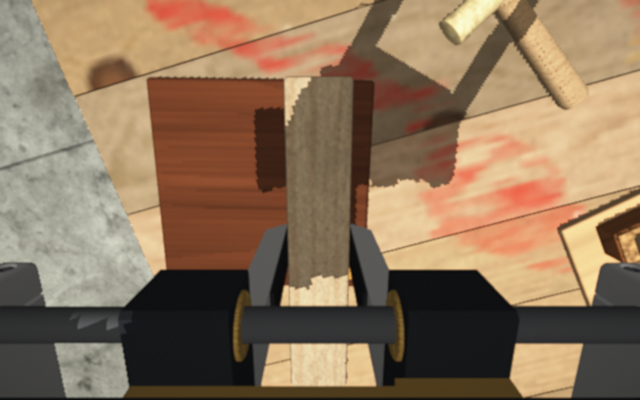

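The caul hangs level at (320,180), aligned with the side board (left edge 150, right edge 372). I lower and release it.

jog_arm(rotation=[[0,0,0],[0,0,0],[0,0,0],[0,0,0],[0,0,0],[0,0,0],[0,0,0],[0,0,0],[0,0,0],[0,0,0]], linear=[[0,-0.08,0.7],[0,0,0.7],[0,0,0.7],[0,0,0.6],[0,0,0.5],[0,0,0.3],[0,0,0.15],[0,0,0.1],[0,0,0],[0,0,0]], claw=[-0.6,-0.6,-0.6,-0.6,-0.6,-0.6,-0.6,-0.6,-0.6,-0.6])

```text
clock: 7.6
ee_pos: [434.3, -305.2, 41.1]
ee_rot: [-3.141, 0.001, 2.866]
force: [-0.4, -0.3, -0.2]
gripper_width: 31.6
grasp_force: 25.0
```

jog_arm(rotation=[[0,0,0],[0,0,0],[0,0,0],[0,0,0],[0,0,0],[0,0,0],[0,0,0],[0,0,0],[0,0,0],[0,0,0]], linear=[[0,0,0.05],[0,0,0],[0,0,0],[0,0,0],[0,0,0],[0,0,0],[0,0,-0.3],[0,0,-1],[0,0,-1],[0,0,-1]], claw=[-0.6,0.2,0.2,0.2,0.2,0.2,0.2,0.2,0.2,0.2])

```text
clock: 8.43
ee_pos: [433.3, -304.5, 139.0]
ee_rot: [3.141, -0.001, 2.865]
force: [0.5, -0.3, 0.4]
gripper_width: 56.0
grasp_force: 0.0
```

```bash
python3 -c "
from h import *
go(605.6,-24.9,150,193.1)"
```

```text
at [ 433.3 -304.5  139. ] yaw 164.17 rotz -4.82 lin [-7.71, 7.78, -0.37]
```

jog_arm(rotation=[[0,0,-0.96],[0,0,-0.96],[0,0,-0.96],[0,0,-0.96],[0,0,-0.98],[0,0,0],[0,0,0],[0,0,0],[0,0,0],[0,0,0]], linear=[[0,0,-0.1],[0,0,-0.1],[0,0,-0.1],[0,0,-0.1],[0,0,0],[-0.64,0.64,0],[-0.64,0.64,0],[-0.64,0.64,0],[-0.64,0.64,0],[-0.64,0.64,0]], claw=[0.6,0.6,0.6,0.6,0.6,0.6,0.6,0.6,0.6,0.6])

```text
clock: 9.27
ee_pos: [506.0, -188.7, 150.6]
ee_rot: [-3.141, 0.001, -2.914]
force: [0.3, 0.3, 0.5]
gripper_width: 75.5
grasp_force: 0.0
```

jog_arm(rotation=[[0,0,0],[0,0,0],[0,0,0],[0,0,0],[0,0,0],[0,0,0],[0,0,0],[0,0,0],[0,0,0]], linear=[[-0.64,0.64,0],[-0.64,0.64,0],[-0.64,0.64,0],[-0.64,0.64,0],[-0.64,0.64,0],[-0.64,0.64,0],[-0.64,0.64,0],[0,0,0],[0,0,0]], claw=[0.6,0.6,0.6,0.6,0.6,0.6,0.6,0.6,0.6])

```text
clock: 10.02
ee_pos: [606.3, -27.2, 150.2]
ee_rot: [-3.141, 0.0, -2.911]
force: [0.4, -0.9, -0.6]
gripper_width: 75.4
grasp_force: 0.0
```

```bash
python3 -c "
from h import *
go(605.6,-24.9,62,193.1)"
```

```text
at [606.3 -27.2 150.2] yaw -166.76 rotz 0.02 lin [0.01, 0.08, 2.94]
```

jog_arm(rotation=[[0,0,0],[0,0,0],[0,0,0],[0,0,0],[0,0,0],[0,0,0],[0,0,0],[0,0,0],[0,0,0],[0,0,0]], linear=[[0,0.08,0.7],[0,0,0.7],[0,0,0.7],[0,0,0.5],[0,0,0.34],[0,0,0],[0,0,0],[0,0,0],[0,0,0],[0,0,0]], claw=[0.6,0.6,0.6,0.6,0.6,0.6,0.6,-0.7,-0.7,-0.7])

```text
clock: 10.85
ee_pos: [606.4, -26.3, 63.0]
ee_rot: [-3.141, 0.002, -2.913]
force: [0.2, 0.8, -0.5]
gripper_width: 58.2
grasp_force: 0.0
```

jog_arm(rotation=[[0,0,0],[0,0,0],[0,0,0],[0,0,0],[0,0,0],[0,0,0],[0,0,0],[0,0,0]], linear=[[0,0,0],[0,0,0],[0,0,0],[0,0,0],[0,0,0],[0,0,0],[0,0,0],[0,0,0]], claw=[-0.7,-0.7,-0.7,-0.7,-0.7,-0.7,-0.7,-0.7])

```text
clock: 11.52
ee_pos: [605.4, -25.9, 61.7]
ee_rot: [3.142, 0.0, -2.913]
force: [0.0, 0.1, 1.2]
gripper_width: 30.0
grasp_force: 25.0
```

jog_arm(rotation=[[0,0,0],[0,0,0],[0,0,0],[0,0,0.97],[0,0,0.97],[0,0,0.97],[0,0,0.97],[0,0,0.97],[0,0,0]], linear=[[0,0,-0.7],[0,0,-1],[0,0,-1],[0,0,-0.3],[0,0,0],[0,0,0],[0,0,0],[0,0,0],[0,0,0]], claw=[-0.7,-0.7,-0.7,-0.7,-0.7,-0.7,-0.7,-0.7,-0.7])

```text
clock: 12.27
ee_pos: [605.1, -25.9, 151.2]
ee_rot: [-3.142, -0.001, 2.861]
force: [0.8, 0.6, -0.1]
gripper_width: 29.5
grasp_force: 25.0
```

```bash
python3 -c "
from h import *
go(407.8,-396.5,38.5,164.1)"
```

```text
at [605.1 -25.9 151.2] yaw 163.89 rotz -0.03 lin [2.94, -13.68, 3.76]
```

jog_arm(rotation=[[0,0,-0.03],[0,0,0],[0,0,0],[0,0,0],[0,0,0],[0,0,0],[0,0,0],[0,0,0],[0,0,0],[0,0,0]], linear=[[0.2,-0.91,0],[0.2,-0.91,0],[0.2,-0.91,0],[0.2,-0.91,0],[0.2,-0.91,0],[0.2,-0.91,0],[0.2,-0.91,0],[0.2,-0.91,0],[0.2,-0.91,0],[0.2,-0.91,0]], claw=[-0.7,-0.7,-0.7,-0.7,-0.7,-0.7,-0.7,-0.7,-0.7,-0.7])

```text
clock: 13.1
ee_pos: [472.1, -273.2, 151.4]
ee_rot: [3.142, -0.0, 2.868]
force: [-0.1, 0.3, -0.6]
gripper_width: 29.4
grasp_force: 25.0
```

jog_arm(rotation=[[0,0,0],[0,0,0],[0,0,0],[0,0,0],[0,0,0],[0,0,0],[0,0,0]], linear=[[0.2,-0.91,0],[0.2,-0.91,0],[0.2,-0.91,0],[0.2,-0.91,0],[0.15,-0.94,0],[0,0,0],[0,0,0]], claw=[-0.7,-0.7,-0.7,-0.7,-0.7,-0.7,-0.7])

```text
clock: 13.68
ee_pos: [407.4, -397.7, 151.4]
ee_rot: [3.141, -0.0, 2.864]
force: [-0.6, 0.6, 0.3]
gripper_width: 29.5
grasp_force: 25.0
```

```bash
python3 -c "
from h import *
go(407.8,-396.5,38.5,164.1)
look('wrist','w5')"
```

```text
at [ 407.4 -397.7  151.4] yaw 164.11 rotz 0.0 lin [-0.0, 0.04, 3.76]
```

View pics/w5.png

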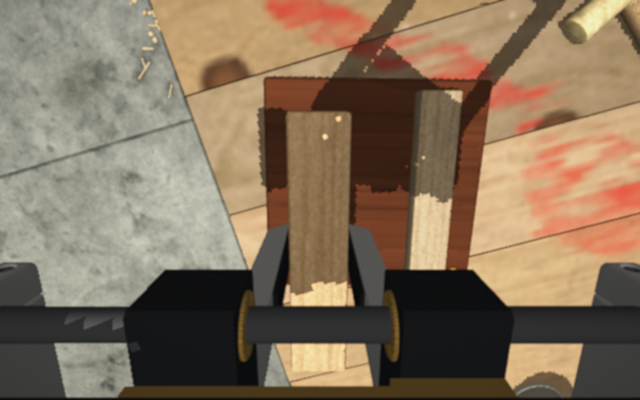

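The long caul lies flat at (438,180) on the board. The short caul is above the left half at (320,200), with room between. I lower and release it.

jog_arm(rotation=[[0,0,0],[0,0,0],[0,0,0],[0,0,0],[0,0,0],[0,0,0],[0,0,0],[0,0,0],[0,0,0],[0,0,0]], linear=[[0,0.04,0.7],[0,0,0.7],[0,0,0.7],[0,0,0.6],[0,0,0.5],[0,0,0.3],[0,0,0.15],[0,0,0.1],[0,0,0],[0,0,0]], claw=[-0.7,-0.7,-0.7,-0.7,-0.7,-0.7,-0.7,-0.7,-0.7,-0.7])

```text
clock: 14.57
ee_pos: [409.1, -395.8, 39.9]
ee_rot: [-3.141, 0.001, 2.866]
force: [-0.0, 1.2, -0.3]
gripper_width: 29.7
grasp_force: 25.0
```

jog_arm(rotation=[[0,0,0],[0,0,0],[0,0,0],[0,0,0],[0,0,0],[0,0,0],[0,0,0],[0,0,-0.3],[0,0,-1],[0,0,-1]], linear=[[0,0,0.03],[0,0,0],[0,0,0],[0,0,0],[0,0,0],[0,0,0],[0,0,-0.7],[0,0,-1],[0,0,-1],[0,0,-1]], claw=[-0.7,0.2,0.2,0.2,0.2,0.2,0.2,0.2,0.2,0.2])

```text
clock: 15.4
ee_pos: [408.1, -395.1, 150.0]
ee_rot: [3.141, -0.001, 3.111]
force: [0.7, -0.4, 0.0]
gripper_width: 56.6
grasp_force: 0.0
```

```bash
python3 -c "
from h import *
print(get_state()['qpos']);go(592.3,24.8,150,103.2)"
```

```text
[-9.21486449e-01  2.67192206e-01  1.63546520e+00  1.06889211e-05
  1.24009782e+00 -2.46174441e+00]
at [ 408.1 -395.1  150. ] yaw 178.25 rotz 12.51 lin [12.22, 9.17, -0.0]
```

jog_arm(rotation=[[0,0,1],[0,0,1],[0,0,1],[0,0,1],[0,0,1],[0,0,1],[0,0,1],[0,0,1],[0,0,1],[0,0,1]], linear=[[0,0,0],[0,0,0],[0,0,0],[0,0,0],[0,0,0],[0,0,0],[0,0,0],[0,0,0],[0,0,0],[0,0,0]], claw=[0.2,0.2,0.2,0.2,0.2,0.2,0.2,0.2,0.2,0.2])

```text
clock: 16.23
ee_pos: [408.4, -395.4, 149.1]
ee_rot: [-3.142, -0.0, 2.054]
force: [-0.7, -0.2, 0.1]
gripper_width: 56.4
grasp_force: 0.0
```

jog_arm(rotation=[[0,0,1],[0,0,1],[0,0,0.51],[0,0,0],[0,0,0],[0,0,0],[0,0,0],[0,0,0],[0,0,0],[0,0,0]], linear=[[0,0,0],[0,0,0],[0,0,0],[0.72,0.54,0],[0.72,0.54,0],[0.72,0.54,0],[0.72,0.54,0],[0.72,0.54,0],[0.72,0.54,0],[0.72,0.54,0]], claw=[0.2,0.2,0.2,0.2,0.2,0.2,0.2,0.2,0.2,0.2])

```text
clock: 17.07
ee_pos: [485.5, -221.5, 149.2]
ee_rot: [3.141, 0.0, 1.796]
force: [1.2, 0.8, -0.1]
gripper_width: 56.5
grasp_force: 0.0
```

jog_arm(rotation=[[0,0,0],[0,0,0],[0,0,0],[0,0,0],[0,0,0],[0,0,0],[0,0,0],[0,0,0],[0,0,0],[0,0,0]], linear=[[0.72,0.54,0],[0.72,0.54,0],[0.72,0.54,0],[0.72,0.54,0],[0.72,0.54,0],[0.72,0.54,0],[0.72,0.54,0],[0.72,0.54,0],[0,0,0],[0,0,0]], claw=[0.2,0.2,0.2,0.2,0.2,0.2,0.2,0.2,0.2,0.2])

```text
clock: 17.9
ee_pos: [573.1, -24.4, 149.1]
ee_rot: [-3.141, 0.0, 1.799]
force: [-0.6, -0.0, -0.3]
gripper_width: 56.5
grasp_force: 0.0
```

```bash
python3 - <<'E'
from h import *
p,d,c=look('wrist','w6');P=cloud(c,d);z=P[...,2]
h=cv2.cvtColor(p,cv2.COLOR_BGR2HSV);print(get_state()['ee_pos'],'blank px',p[150:190:20,320],h[150,320])
g=(abs(P[...,0]-594)<80)&(abs(P[...,1]-24)<120)&(z<26)&(z>8)
print('dark',rects(g&(h[...,2]<120),c,20,200)); print('z',rects(g&(z>15),c,20,200))
E
```

```text
[572.74467215 -25.35254276 148.96252072] blank px [[ 57  86 111]
 [ 59  86 111]] [ 16 124 111]
dark [(651.9, -11.5, 52.9, 28.6, 70.1, array([412., 197.])), (625.9, 87.8, 45.4, 5.7, -76.0, array([414.,  73.])), (603.6, 25.0, 176.1, 59.8, -77.7, array([360., 148.])), (539.3, 46.8, 135.5, 54.7, -79.3, array([300.,  96.]))]
z [(593.5, 23.1, 176.6, 35.7, -77.1, array([354., 136.]))]
```

View pics/w6.png

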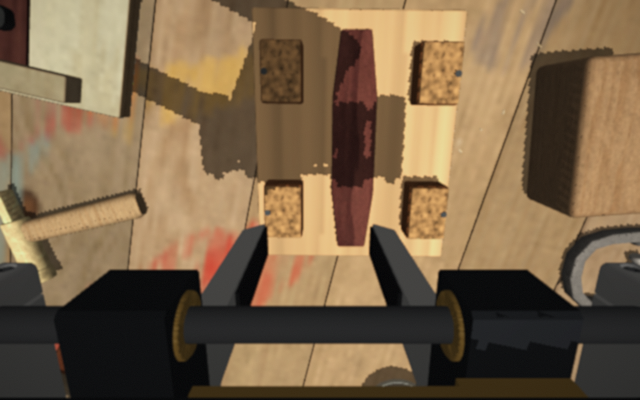

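The blank lies open at (354,136) between the four blocks, 177x36 mm, centre (593.5,23.1), axis 102.9°. I grasp it.

```bash
python3 -c "
from h import *
go(593.5,23.1,34.5,102.9)"
```

```text
at [572.7 -25.4 149. ] yaw 102.97 rotz 0.01 lin [1.42, 1.03, 3.82]
```

jog_arm(rotation=[[0,0,0],[0,0,0],[0,0,0],[0,0,0],[0,0,0],[0,0,0],[0,0,0],[0,0,0],[0,0,0],[0,0,0]], linear=[[0.71,0.51,0],[0.71,0.52,0],[0,0,0.7],[0,0,0.7],[0,0,0.7],[0,0,0.6],[0,0,0.5],[0,0,0.3],[0,0,0.1],[0,0,0]], claw=[0.2,0.2,0.2,0.2,0.2,0.2,0.2,0.2,0.2,0.2])

```text
clock: 18.78
ee_pos: [592.9, 22.1, 40.5]
ee_rot: [-3.14, -0.0, 1.795]
force: [-0.9, 0.1, 0.6]
gripper_width: 56.3
grasp_force: 0.0
```

```bash
python3 -c "
from h import *
go(593.5,23.1,34.5,102.9)"
```

```text
at [592.9  22.1  40.5] yaw 102.83 rotz -0.01 lin [0.03, 0.03, 0.2]
```

jog_arm(rotation=[[0,0,0],[0,0,0],[0,0,0],[0,0,0],[0,0,0],[0,0,0],[0,0,0],[0,0,0],[0,0,0],[0,0,0]], linear=[[0,0.03,0.1],[0,0,0.1],[0,0,0],[0,0,0],[0,0,0],[0,0,0],[0,0,0],[0,0,0],[0,0,0],[0,0,0]], claw=[0.2,0.2,-0.6,-0.6,-0.6,-0.6,-0.6,-0.6,-0.6,-0.6])

```text
clock: 19.62
ee_pos: [594.5, 23.2, 35.6]
ee_rot: [-3.142, 0.0, 1.796]
force: [-1.5, 1.1, 3.4]
gripper_width: 35.1
grasp_force: 25.0
```

jog_arm(rotation=[[0,0,0],[0,0,0],[0,0,0],[0,0,0],[0,0,0.82],[0,0,0.82],[0,0,0.81],[0,0,0]], linear=[[0,0,-0.4],[0,0,-0.9],[0,0,-1],[0,0,-0.9],[0,0,0],[0,0,0],[0,0,0],[0,0,0]], claw=[-0.6,-0.6,-0.6,-0.6,-0.6,-0.6,-0.6,-0.6])

```text
clock: 20.28
ee_pos: [594.8, 23.3, 131.9]
ee_rot: [3.14, -0.0, 1.538]
force: [-0.7, 0.7, -0.4]
gripper_width: 35.3
grasp_force: 25.0
```

```bash
python3 -c "
from h import *
go(427.8,320.9,41.5,88.2)"
```

```text
at [594.8  23.3 131.9] yaw 88.13 rotz -0.01 lin [9.74, -5.88, 3.01]
```

jog_arm(rotation=[[0,0,0],[0,0,0],[0,0,0],[0,0,0],[0,0,0],[0,0,0],[0,0,0],[0,0,0],[0,0,0],[0,0,0]], linear=[[0.7,-0.42,0],[0.7,-0.42,0],[0.7,-0.42,0],[0.7,-0.42,0],[0.7,-0.42,0],[0.7,-0.42,0],[0.7,-0.42,0],[0.7,-0.42,0],[0.7,-0.42,0],[0.7,-0.42,0]], claw=[-0.6,-0.6,-0.6,-0.6,-0.6,-0.6,-0.6,-0.6,-0.6,-0.6])

```text
clock: 21.12
ee_pos: [474.4, 238.1, 131.3]
ee_rot: [3.141, -0.0, 1.542]
force: [0.8, -0.5, 0.6]
gripper_width: 35.1
grasp_force: 25.0
```

jog_arm(rotation=[[0,0,0],[0,0,0],[0,0,0],[0,0,0],[0,0,0],[0,0,0]], linear=[[0.69,-0.42,0],[0.69,-0.42,0],[0.69,-0.42,0],[0.67,-0.42,0],[0,0,0],[0,0,0]], claw=[-0.6,-0.6,-0.6,-0.6,-0.6,-0.6])

```text
clock: 21.62
ee_pos: [426.8, 321.6, 131.2]
ee_rot: [3.141, 0.0, 1.544]
force: [0.5, -0.4, -1.2]
gripper_width: 35.6
grasp_force: 25.0
```

```bash
python3 - <<'E'
from h import *
go(427.8,320.9,41.5,88.2)
p,d,c=look('wrist','w7');P=cloud(c,d);z=P[...,2]
h=cv2.cvtColor(p,cv2.COLOR_BGR2HSV)
t,_,ct=look('top','t7')
cv2.imwrite('pics/w7b.png',np.hstack([p[:300,100:540],cv2.resize(t[190:290,140:270],(390,300))]))
E
```

```text
at [426.8 321.6 131.2] yaw 88.45 rotz 0.04 lin [-0.02, 0.03, 2.99]
```

View pics/w7b.png

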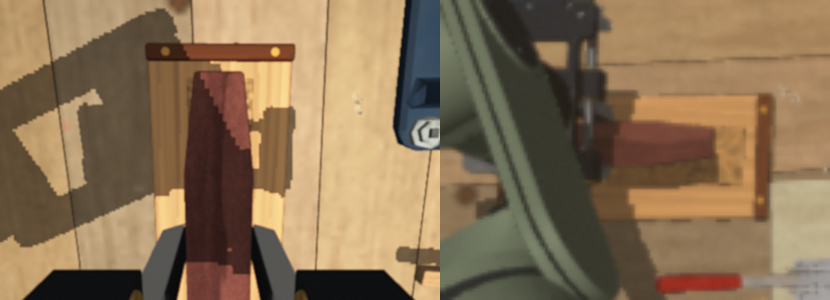

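The blank is centred over the strip and parallel to the board (left panel: blank about 218, board 150–293). I lower and release it.

jog_arm(rotation=[[0,0,0],[0,0,0],[0,0,0],[0,0,0],[0,0,0],[0,0,0],[0,0,0],[0,0,0],[0,0,0],[0,0,0]], linear=[[-0.02,0.03,0.7],[0,0,0.7],[0,0,0.6],[0,0,0.5],[0,0,0.3],[0,0,0.14],[0,0,0.04],[0,0,0],[0,0,0],[0,0,0]], claw=[-0.6,-0.6,-0.6,-0.6,-0.6,-0.6,-0.6,-0.6,-0.6,-0.6])

```text
clock: 22.55
ee_pos: [429.0, 320.5, 42.6]
ee_rot: [3.14, -0.001, 1.539]
force: [0.2, 0.7, -1.4]
gripper_width: 35.2
grasp_force: 25.0
```

jog_arm(rotation=[[0,0,0],[0,0,0],[0,0,0],[0,0,0],[0,0,0],[0,0,0],[0,0,0],[0,0,0],[0,0,0],[0,0,0]], linear=[[0,0,0],[0,0,0],[0,0,0],[0,0,0],[0,0,0],[0,0,0],[0,0,-0.7],[0,0,-1],[0,0,-1],[0,0,-1]], claw=[-0.6,0.2,0.2,0.2,0.2,0.2,0.2,0.2,0.2,0.2])

```text
clock: 23.38
ee_pos: [427.7, 320.0, 153.6]
ee_rot: [-3.141, 0.001, 1.539]
force: [1.3, 0.3, -0.5]
gripper_width: 55.9
grasp_force: 0.0
```

```bash
python3 -c "
from h import *
go(434,-305,150,164.1)"
```

```text
at [427.7 320.  153.6] yaw 88.2 rotz -12.65 lin [-5.91, -19.98, 0.12]
```

jog_arm(rotation=[[0,0,0],[0,0,0],[0,0,0],[0,0,0],[0,0,0],[0,0,0]], linear=[[-0.8,0,0],[-0.8,0,-0.5],[-0.8,0,-0.5],[-0.8,0,-0.5],[0,0,0],[0,0,0]], claw=[0.2,0.2,0.2,0.2,0.2,0.2])

```text
clock: 23.88
ee_pos: [425.9, 223.9, 198.8]
ee_rot: [3.139, -0.001, 1.537]
force: [-0.3, -0.2, 0.8]
gripper_width: 56.3
grasp_force: 0.0
```

```bash
python3 - <<'E'
from h import *
p,d,c=look('wrist','w8');P=cloud(c,d);z=P[...,2]
g=(abs(P[...,0]-428)<60)&(abs(P[...,1]-321)<100)
print('blank',rects(g&(z>20.5)&(z<35),c,26,500)); print(rects(g&(z>11.5),c,16,500))
go(434,-305,150,164.1)
cv2.imwrite('pics/w8b.png',p[:300,100:540])
E
```

```text
blank [(429.9, 309.0, 154.9, 35.6, 87.6, array([317.,  86.]))]
[(425.6, 68.3, 766.2, 221.4, -2.1, array([316., 336.])), (428.9, 307.6, 164.6, 57.1, -89.7, array([316.,  89.]))]
at [425.3 224.3 197.9] yaw 88.15 rotz -12.66 lin [-5.11, -16.89, 1.6]
```

View pics/w8b.png

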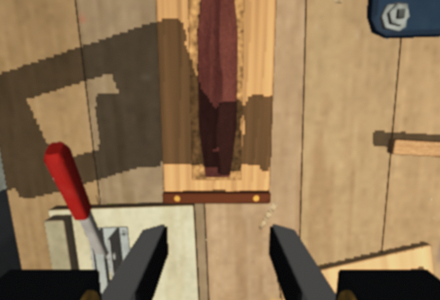

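Blank is released on the strip, centred across it (blank 218 between board edges 163 and 274), with its near end at 178, just inside the strip's end. Next I fetch the long caul.

jog_arm(rotation=[[0,0,-1],[0,0,-1],[0,0,-1],[0,0,-1],[0,0,-1],[0,0,-1],[0,0,-1],[0,0,-1],[0,0,-1],[0,0,-1]], linear=[[0,0,0],[0,0,0],[0,0,0],[0,0,0],[0,0,0],[0,0,0],[0,0,0],[0,0,0],[0,0,0],[0,0,0]], claw=[0.3,0.3,0.3,0.3,0.3,0.3,0.3,0.3,0.3,0.3])

```text
clock: 24.77
ee_pos: [424.3, 225.2, 196.3]
ee_rot: [-3.14, -0.002, 2.593]
force: [-0.5, -0.4, -0.2]
gripper_width: 61.4
grasp_force: 0.0
```

jog_arm(rotation=[[0,0,-1],[0,0,-1],[0,0,-0.66],[0,0,0],[0,0,0],[0,0,0],[0,0,0],[0,0,0],[0,0,0],[0,0,0]], linear=[[0,0,0],[0,0,0],[0,0,0],[-0.27,-0.89,0],[-0.27,-0.89,0],[-0.27,-0.89,0],[-0.27,-0.89,0],[-0.27,-0.89,0],[-0.27,-0.89,0],[-0.27,-0.89,0]], claw=[0.3,0.3,0.3,0.3,0.3,0.3,0.3,0.3,0.3,0.3])

```text
clock: 25.6
ee_pos: [428.2, 28.8, 196.6]
ee_rot: [3.141, -0.002, 2.867]
force: [0.0, -0.1, -0.1]
gripper_width: 61.1
grasp_force: 0.0
```

jog_arm(rotation=[[0,0,0],[0,0,0],[0,0,0],[0,0,0],[0,0,0],[0,0,0],[0,0,0],[0,0,0],[0,0,0],[0,0,0]], linear=[[-0.27,-0.89,0],[-0.27,-0.89,0],[-0.27,-0.89,0],[-0.27,-0.89,0],[-0.27,-0.89,0],[-0.27,-0.89,0],[-0.27,-0.89,0],[-0.27,-0.89,0],[-0.27,-0.89,0],[-0.27,-0.89,0.5]], claw=[0.3,0.3,0.3,0.3,0.3,0.3,0.3,0.3,0.3,0.3])

```text
clock: 26.43
ee_pos: [435.9, -251.7, 184.1]
ee_rot: [-3.14, 0.004, 2.867]
force: [0.7, 0.0, 0.1]
gripper_width: 61.2
grasp_force: 0.0
```

jog_arm(rotation=[[0,0,0],[0,0,0],[0,0,0],[0,0,0]], linear=[[-0.27,-0.89,0.5],[-0.27,-0.89,0.6],[0,0,0],[0,0,0]], claw=[0.3,0.3,0.3,0.3])

```text
clock: 26.77
ee_pos: [434.2, -305.0, 147.0]
ee_rot: [3.138, -0.005, 2.864]
force: [-0.8, -0.1, 0.0]
gripper_width: 61.0
grasp_force: 0.0
```

```bash
python3 - <<'E'
from h import *
go(434,-305,39.5,164.1)
p,d,c=look('wrist','w9');P=cloud(c,d);z=P[...,2]
for X,Y,zz in((434,-305,32),(408,-396,36)):
    g=np.hypot(P[...,0]-X,P[...,1]-Y)<92
    print(rects(g&(z>20)&(z<45),c,zz,500))
t,dt,ct=look('top','t9');Z=cloud(ct,dt)
g=(abs(Z[...,0]-428)<70)&(abs(Z[...,1]-321)<115)
h=cv2.cvtColor(t,cv2.COLOR_BGR2HSV)
print('blank top', rects(g&(h[...,2]<125)&(h[...,0]<12),ct,26,80))
cv2.imwrite('pics/t9c.png',cv2.resize(t[200:320,140:300],(640,480),interpolation=2))
E
```

```text
at [ 434.2 -305.   147. ] yaw 164.1 rotz 0.0 lin [0.0, -0.0, 3.58]
[(410.7, -385.2, 97.3, 18.4, -16.0, array([216., 193.])), (434.6, -303.9, 167.7, 31.6, -15.8, array([317., 188.]))]
[(429.9, -312.9, 86.0, 11.2, -16.1, array([303., 194.])), (410.0, -391.6, 137.5, 33.3, -15.8, array([202., 188.]))]
blank top [(427.5, 317.5, 176.9, 31.6, 87.6, array([205., 241.]))]
```

View pics/t9c.png

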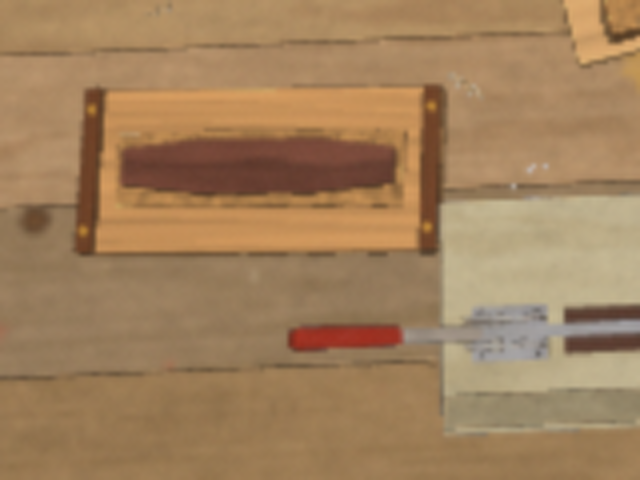

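Blank centre is at (258,167) in the crop, with the gluing board spanning 78–443, so it is well centred. The long caul is right under the gripper.

jog_arm(rotation=[[0,0,0],[0,0,0],[0,0,0],[0,0,0],[0,0,0],[0,0,0],[0,0,0],[0,0,0],[0,0,0],[0,0,0]], linear=[[0,0,0.7],[0,0,0.8],[0,0,0.8],[0,0,0.7],[0,0,0.4],[0,0,0.15],[0,0,0],[0,0,0],[0,0,0],[0,0,0]], claw=[0.3,0.3,0.3,0.3,0.3,0.3,0.3,0.3,-0.6,-0.6])

```text
clock: 27.7
ee_pos: [435.9, -306.6, 44.8]
ee_rot: [-3.14, 0.003, 2.865]
force: [-0.3, 0.2, -0.3]
gripper_width: 51.0
grasp_force: 0.0
```

jog_arm(rotation=[[0,0,0],[0,0,0],[0,0,0],[0,0,0],[0,0,0],[0,0,0],[0,0,0]], linear=[[0,0,0],[0,0,0],[0,0,0],[0,0,0],[0,0,0],[0,0,0],[0,0,0]], claw=[-0.6,-0.6,-0.6,-0.6,-0.6,-0.6,-0.6])

```text
clock: 28.28
ee_pos: [435.0, -306.0, 43.7]
ee_rot: [-3.141, 0.0, 2.865]
force: [-0.6, 0.7, 5.0]
gripper_width: 31.9
grasp_force: 25.0
```

jog_arm(rotation=[[0,0,0],[0,0,0],[0,0,0],[0,0,-0.7],[0,0,-0.8],[0,0,-0.8],[0,0,-0.8],[0,0,-0.9],[0,0,-0.9],[0,0,0]], linear=[[0,0,-0.5],[0,0,-0.9],[0,0,-1],[0,0,-0.8],[0,0,-0.3],[0,0,0],[0,0,0],[0,0,0],[0,0,0],[0,0,0]], claw=[-0.6,-0.6,-0.6,-0.6,-0.6,-0.6,-0.6,-0.6,-0.6,-0.6])

```text
clock: 29.12
ee_pos: [434.4, -305.4, 147.5]
ee_rot: [3.141, -0.001, -2.903]
force: [-0.5, 0.9, -0.6]
gripper_width: 31.4
grasp_force: 25.0
```

```bash
python3 -c "
from h import *
go(585.2,75.6,68.5,193.56)"
```

```text
at [ 434.4 -305.4  147.5] yaw -166.35 rotz 0.01 lin [-7.86, 11.17, 2.63]
```

jog_arm(rotation=[[0,0,0],[0,0,0],[0,0,0],[0,0,0],[0,0,0],[0,0,0],[0,0,0],[0,0,0],[0,0,0],[0,0,0]], linear=[[-0.52,0.74,0],[-0.52,0.74,0],[-0.52,0.74,0],[-0.52,0.74,0],[-0.52,0.74,0],[-0.52,0.74,0],[-0.52,0.74,0],[-0.52,0.74,0],[-0.52,0.74,0],[-0.52,0.74,0]], claw=[-0.6,-0.6,-0.6,-0.6,-0.6,-0.6,-0.6,-0.6,-0.6,-0.6])

```text
clock: 29.95
ee_pos: [534.3, -52.0, 147.7]
ee_rot: [3.141, -0.001, -2.908]
force: [0.1, -0.8, 0.2]
gripper_width: 31.8
grasp_force: 25.0
```

jog_arm(rotation=[[0,0,0],[0,0,0],[0,0,0],[0,0,0],[0,0,0],[0,0,0],[0,0,0]], linear=[[-0.52,0.74,0],[-0.52,0.74,0],[-0.52,0.74,0],[-0.52,0.74,0],[-0.54,0.76,0],[0,0,0],[0,0,0]], claw=[-0.6,-0.6,-0.6,-0.6,-0.6,-0.6,-0.6])

```text
clock: 30.53
ee_pos: [584.4, 74.7, 147.5]
ee_rot: [-3.141, -0.001, -2.904]
force: [-0.6, -1.0, -1.4]
gripper_width: 31.5
grasp_force: 25.0
```

```bash
python3 -c "
from h import *
go(585.2,75.6,68.5,193.56)
look('wrist','w10')"
```

```text
at [584.4  74.7 147.5] yaw -166.39 rotz 0.01 lin [-0.03, 0.02, 2.63]
```

View pics/w10.png

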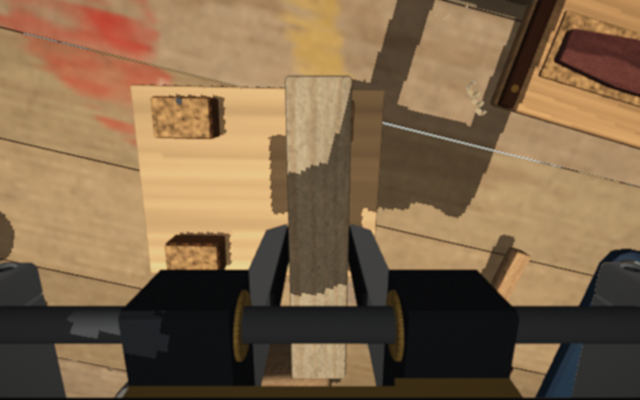

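The long caul hangs level at (320,180) over its block pair; the free blocks are at (185,117) and (197,252). I lower it back into place.

jog_arm(rotation=[[0,0,0],[0,0,0],[0,0,0],[0,0,0],[0,0,0],[0,0,0],[0,0,0],[0,0,0]], linear=[[-0.03,0.02,0.6],[0,0,0.7],[0,0,0.6],[0,0,0.4],[0,0,0.2],[0,0,0.08],[0,0,0],[0,0,0]], claw=[-0.6,-0.6,-0.6,-0.6,-0.6,-0.6,-0.6,-0.6])

```text
clock: 31.25
ee_pos: [586.1, 74.0, 71.8]
ee_rot: [-3.141, 0.002, -2.905]
force: [-0.0, 0.4, 0.1]
gripper_width: 31.8
grasp_force: 25.0
```

```bash
python3 -c "
from h import *
go(585.2,75.6,67.7,193.56);print(get_state()['force'])"
```

```text
at [586.1  74.   71.8] yaw -166.47 rotz -0.0 lin [0.02, 0.06, 0.14]
[-0.02450221  0.39962617  0.08115474]
```

jog_arm(rotation=[[0,0,0],[0,0,0],[0,0,0],[0,0,0]], linear=[[0,0.04,0.06],[0,0,0.04],[0,0,0],[0,0,0]], claw=[-0.6,-0.6,-0.6,-0.6])

```text
clock: 31.58
ee_pos: [585.3, 75.6, 68.2]
ee_rot: [-3.141, 0.001, -2.905]
force: [0.3, -0.1, -1.6]
gripper_width: 31.9
grasp_force: 25.0
```

jog_arm(rotation=[[0,0,0],[0,0,0],[0,0,0],[0,0,0],[0,0,0],[0,0,0],[0,0,0],[0,0,0],[0,0,0],[0,0,0]], linear=[[0,0,0],[0,0,0],[0,0,0],[0,0,0],[0,0,0],[0,0,0],[0,0,-0.5],[0,0,-0.8],[0,0,-0.9],[0,0,-0.6]], claw=[0.2,0.2,0.2,0.2,0.2,0.2,0.2,0.2,0.2,0.2])

```text
clock: 32.42
ee_pos: [585.9, 75.5, 154.1]
ee_rot: [-3.141, 0.002, -2.905]
force: [1.6, -0.1, 1.1]
gripper_width: 56.7
grasp_force: 0.0
```

jog_arm(rotation=[[0,0,0.7],[0,0,0.8],[0,0,0.8],[0,0,0.8],[0,0,0.9],[0,0,0.9],[0,0,0]], linear=[[0,0,0],[0,0,0],[0,0,0],[0,0,0],[0,0,0],[0,0,0],[0,0,0]], claw=[0.2,0.2,0.2,0.2,0.2,0.2,0.2])

```text
clock: 33.0
ee_pos: [585.0, 75.5, 151.8]
ee_rot: [3.142, -0.0, 2.864]
force: [0.0, -0.8, -0.1]
gripper_width: 56.2
grasp_force: 0.0
```

```bash
python3 -c "
from h import *
go(408.5,-395.8,39,164.1)"
```

```text
at [585.   75.5 151.8] yaw 164.08 rotz -0.0 lin [1.35, -16.72, 3.76]
```

jog_arm(rotation=[[0,0,0],[0,0,0],[0,0,0],[0,0,0],[0,0,0],[0,0,0],[0,0,0],[0,0,0],[0,0,0],[0,0,0]], linear=[[0.08,-0.93,0],[0.08,-0.93,0],[0.08,-0.93,0],[0.08,-0.93,0],[0.08,-0.93,0],[0.08,-0.93,0],[0.08,-0.93,0],[0.08,-0.93,0],[0.08,-0.93,0],[0.08,-0.93,0]], claw=[0.2,0.2,0.2,0.2,0.2,0.2,0.2,0.2,0.2,0.2])

```text
clock: 33.83
ee_pos: [485.2, -187.6, 152.0]
ee_rot: [-3.142, 0.0, 2.868]
force: [-0.2, -0.1, -0.2]
gripper_width: 56.8
grasp_force: 0.0
```

jog_arm(rotation=[[0,0,0],[0,0,0],[0,0,0],[0,0,0],[0,0,0],[0,0,0],[0,0,0],[0,0,0],[0,0,0],[0,0,0]], linear=[[0.08,-0.93,0],[0.08,-0.93,0],[0.08,-0.93,0],[0.08,-0.93,0],[0.07,-0.93,0],[0.07,-0.93,0],[0.07,-0.93,0],[0.06,-0.9,0],[0,0,0],[0,0,0]], claw=[0.2,0.2,0.2,0.2,0.2,0.2,0.2,0.2,0.2,0.2])

```text
clock: 34.67
ee_pos: [407.6, -396.5, 151.8]
ee_rot: [3.141, 0.0, 2.864]
force: [-0.1, 0.5, 0.4]
gripper_width: 56.3
grasp_force: 0.0
```

```bash
python3 - <<'E'
from h import *
go(408.5,-395.8,39,164.1)
p,d,c=look('wrist','w11');P=cloud(c,d);z=P[...,2]
g=np.hypot(P[...,0]-408,P[...,1]+396)<92
print(rects(g&(z>20)&(z<45),c,36,500))
E
```

```text
at [ 407.6 -396.5  151.8] yaw 164.12 rotz 0.0 lin [-0.02, 0.03, 3.76]
[(409.3, -394.5, 137.5, 29.6, -15.8, array([319., 192.]))]
```

Short caul is where I left it, at (409,-395). Grasp.

jog_arm(rotation=[[0,0,0],[0,0,0],[0,0,0],[0,0,0],[0,0,0],[0,0,0],[0,0,0],[0,0,0],[0,0,0],[0,0,0]], linear=[[-0.03,0.03,0.7],[0,0,0.8],[0,0,0.8],[0,0,0.7],[0,0,0.5],[0,0,0.2],[0,0,0],[0,0,0],[0,0,0],[0,0,0]], claw=[0.2,0.2,0.2,0.2,0.2,0.2,0.2,0.2,-0.7,-0.7])

```text
clock: 35.55
ee_pos: [410.2, -395.6, 42.4]
ee_rot: [-3.14, 0.002, 2.866]
force: [0.5, 0.1, -0.2]
gripper_width: 46.7
grasp_force: 0.0
```

jog_arm(rotation=[[0,0,0],[0,0,0],[0,0,0],[0,0,0],[0,0,0],[0,0,0],[0,0,0]], linear=[[0,0,0],[0,0,0],[0,0,0],[0,0,0],[0,0,0],[0,0,0],[0,0,0]], claw=[-0.7,-0.7,-0.7,-0.7,-0.7,-0.7,-0.7])

```text
clock: 36.13
ee_pos: [409.6, -395.3, 41.7]
ee_rot: [-3.141, 0.001, 2.865]
force: [0.1, 0.7, 5.4]
gripper_width: 29.8
grasp_force: 25.0
```

jog_arm(rotation=[[0,0,0],[0,0,0],[0,0,0],[0,0,-0.7],[0,0,-0.8],[0,0,-0.8],[0,0,-0.8],[0,0,-0.9],[0,0,-0.85],[0,0,0]], linear=[[0,0,-0.5],[0,0,-0.9],[0,0,-1],[0,0,-0.8],[0,0,-0.4],[0,0,0],[0,0,0],[0,0,0],[0,0,0],[0,0,0]], claw=[-0.7,-0.7,-0.7,-0.7,-0.7,-0.7,-0.7,-0.7,-0.7,-0.7])

```text
clock: 36.97
ee_pos: [408.9, -394.4, 148.1]
ee_rot: [3.14, -0.001, -2.909]
force: [0.7, 0.3, -0.9]
gripper_width: 29.7
grasp_force: 25.0
```

```bash
python3 -c "
from h import *
go(605.6,-25.8,62.8,193.2)"
```

```text
at [ 408.9 -394.4  148.1] yaw -166.66 rotz 0.02 lin [-9.19, 10.46, 2.84]
```

jog_arm(rotation=[[0,0,0.02],[0,0,0],[0,0,0],[0,0,0],[0,0,0],[0,0,0],[0,0,0],[0,0,0],[0,0,0],[0,0,0]], linear=[[-0.61,0.7,0],[-0.61,0.7,0],[-0.61,0.7,0],[-0.61,0.7,0],[-0.61,0.7,0],[-0.61,0.7,0],[-0.61,0.7,0],[-0.61,0.7,0],[-0.61,0.7,0],[-0.61,0.7,0]], claw=[-0.7,-0.7,-0.7,-0.7,-0.7,-0.7,-0.7,-0.7,-0.7,-0.7])

```text
clock: 37.8
ee_pos: [539.8, -147.2, 148.3]
ee_rot: [3.141, -0.001, -2.915]
force: [0.5, 0.4, -0.0]
gripper_width: 29.6
grasp_force: 25.0
```

jog_arm(rotation=[[0,0,0],[0,0,0],[0,0,0],[0,0,0],[0,0,0],[0,0,0],[0,0,0]], linear=[[-0.61,0.7,0],[-0.61,0.7,0],[-0.62,0.69,0],[-0.62,0.69,0],[-0.62,0.68,0],[0,0,0],[0,0,0]], claw=[-0.7,-0.7,-0.7,-0.7,-0.7,-0.7,-0.7])

```text
clock: 38.38
ee_pos: [606.0, -25.3, 148.1]
ee_rot: [3.141, -0.001, -2.911]
force: [-0.8, -0.7, -0.9]
gripper_width: 29.9
grasp_force: 25.0
```

```bash
python3 -c "
from h import *
go(605.6,-25.8,66.2,193.2)
look('wrist','w12')"
```

```text
at [606.  -25.3 148.1] yaw -166.8 rotz -0.0 lin [0.02, -0.01, 2.73]
```

View pics/w12.png

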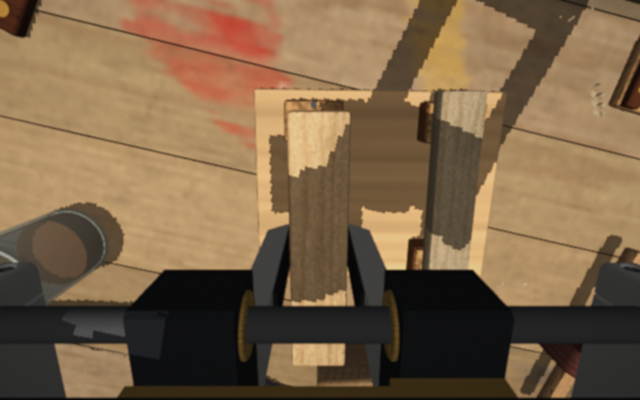

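The long caul lies across its blocks at (458,180). The short one is aligned above the other pair at (320,200). I lower it.

jog_arm(rotation=[[0,0,0],[0,0,0],[0,0,0],[0,0,0],[0,0,0],[0,0,0],[0,0,0],[0,0,0],[0,0,0]], linear=[[0,0,0.6],[0,0,0.7],[0,0,0.6],[0,0,0.5],[0,0,0.25],[0,0,0.04],[0,0,0],[0,0,0],[0,0,0]], claw=[-0.7,-0.7,-0.7,-0.7,-0.7,-0.7,-0.7,-0.7,-0.7])

```text
clock: 39.18
ee_pos: [606.9, -27.0, 69.4]
ee_rot: [-3.141, 0.002, -2.913]
force: [-0.2, -0.0, -0.2]
gripper_width: 29.1
grasp_force: 25.0
```

```bash
python3 -c "
from h import *
go(605.6,-25.8,65.9,193.2)"
```

```text
at [606.9 -27.   69.4] yaw -166.89 rotz -0.01 lin [0.03, 0.05, 0.12]
```

jog_arm(rotation=[[0,0,0],[0,0,0],[0,0,0],[0,0,0]], linear=[[0.03,0.04,0.06],[0,0,0.03],[0,0,0],[0,0,0]], claw=[-0.7,-0.7,-0.7,-0.7])

```text
clock: 39.52
ee_pos: [604.9, -25.4, 65.7]
ee_rot: [-3.142, 0.0, -2.912]
force: [-0.7, 0.9, 0.3]
gripper_width: 30.0
grasp_force: 25.0
```

jog_arm(rotation=[[0,0,0],[0,0,0],[0,0,0],[0,0,0],[0,0,0],[0,0,0],[0,0,0],[0,0,0],[0,0,0],[0,0,0]], linear=[[0,0,0],[0,0,0],[0,0,0],[0,0,0],[0,0,0],[0,0,0],[0,0,-0.5],[0,0,-0.8],[0,0,-1],[0,0,-1]], claw=[0.2,0.2,0.2,0.2,0.2,0.2,0.2,0.2,0.2,0.2])

```text
clock: 40.35
ee_pos: [604.0, -25.5, 164.6]
ee_rot: [3.141, -0.002, -2.912]
force: [0.2, -0.5, 0.8]
gripper_width: 56.5
grasp_force: 0.0
```

jog_arm(rotation=[[0,0,0],[0,0,0],[0,0,0],[0,0,0],[0,0,0],[0,0,0],[0,0,0],[0,0,0],[0,0,0],[0,0,0]], linear=[[0.3,-0.8,-0.8],[0.3,-0.8,-0.8],[0.3,-0.8,0],[0.3,-0.8,0],[0.3,-0.8,0],[0.3,-0.8,0],[0.3,-0.8,0],[0.3,-0.8,0],[0,0,0],[0,0,0]], claw=[0.2,0.2,0.2,0.2,0.2,0.2,0.2,0.2,0.2,0.2])

```text
clock: 41.18
ee_pos: [578.1, -230.0, 212.2]
ee_rot: [3.141, -0.0, -2.915]
force: [-0.4, 0.4, -0.2]
gripper_width: 56.6
grasp_force: 0.0
```

```bash
python3 - <<'E'
from h import *
p,d,c=look('top','t13');P=cloud(c,d);z=P[...,2]
r=np.zeros(z.shape,bool);r[140:215,265:360]=1
print('start: (582.3,75.8,13.7) (604.1,-26.7,13.0)');print('now',rects(r&(z>46)&(z<75),c,58,60))
g=(abs(P[...,0]-428)<70)&(abs(P[...,1]-321)<115);h=cv2.cvtColor(p,cv2.COLOR_BGR2HSV)
print('blank', rects(g&(h[...,2]<125)&(h[...,0]<12),c,26,80))
s=get_state();print(s['ee_pos'],s['force'],s['clock'])
cv2.imwrite('pics/t13c.png',cv2.resize(p[100:340,120:520],(800,480)))
E
```

```text
start: (582.3,75.8,13.7) (604.1,-26.7,13.0)
now [(582.1, 74.7, 171.1, 31.8, 13.7, array([294., 178.])), (603.5, -25.5, 142.6, 31.0, 13.3, array([332., 168.]))]
blank [(427.5, 317.5, 176.8, 31.6, 87.6, array([205., 241.]))]
[ 578.27005043 -228.83016604  212.25030536] [ 0.07259799 -0.11756357  0.81725851] 41.2333
```

View pics/t13c.png

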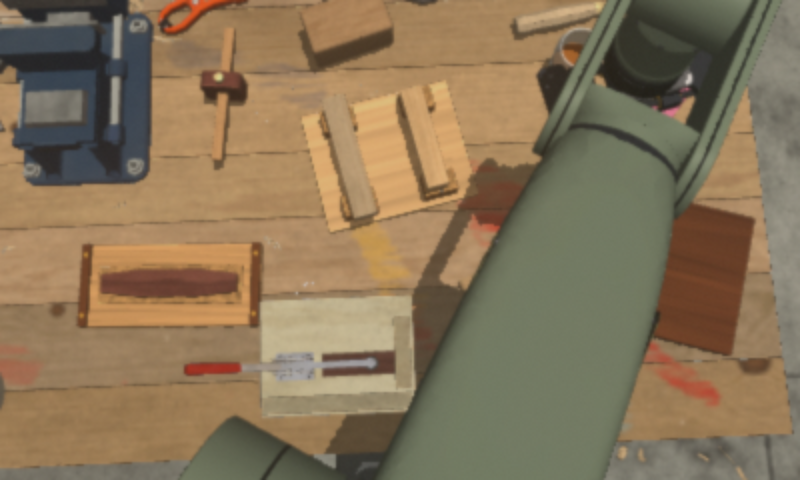

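Both cauls are back across the cradle at (350,158) and (428,138), within 1–2 mm of their starting places. The blank is centred on the strip at (170,283). The arm is clear at z = 212, above the jar.

```bash
python3 -c "
from bench import *
print(job_done())"
```

```text
the job is handed in; nothing more can be done
None
```

The job is handed in, though no verdict came back: my last top view showed both cauls back within about 2 mm of where they started, the blank centred on the cork strip, everything released, and no bystander touched.

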